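Close the circuit-board tester and engage its probe lever

ROBOT

A 6-joint arm with a two-finger parallel gripper is mounted at the origin on the work surface. World frame = base frame: x ahead of the robot, y to its left, z up, the work surface at z = 0. Lengths are in m, angles in rad, forces in N, time in s.
With the tool pointing down it reaches from about 0.375 to 0.925 m from the base axis. Payload 5.7 kg.
Tool frame: the origin (TCP) lies on the mounting face of the last link; the fingertips stand 173 mm ahead of it and the grasp point (between the pads) lies 155 mm ahead of it (robot.tcp_to_tips is the distance from the TCP to the fingertips, in m); z points along the fingers, y is the line along which they close (so a half turn about z gives the same grasp; the last joint's range is limited). The gripper opens to 85 mm and grips with 20 to 120 N. Pads are 22 mm wide; open, the fingers measure 114 mm over their backs; the gripper's body (76 mm by 85 mm) begins 54 mm behind the grasp point. The pads swing forward as they close: fully open they stand 13 mm farther back than shut.
Start: joints at [1.149, 0.359, 1.51, -0, 1.272, -0.115], TCP at [0.181, 0.572, 0.405] pointing down, gripper open.
Joint ranges: [-2.97, 2.97], [-1.01, 2.36], [0.21, 2.38], [-0.96, 4.11], [0.2, 2.71], [-2.98, 2.98]. Speed limits (rad/s): [2.39, 2.39, 3.14, 3.14, 3.14, 3.14].

INTERFACE

Orientations are given as a unit quaternion [w, x, y, z].
In Python, from rig import robot, camera, ticket gives the robot as it stands.
- The arm moves only by the tool drive_tool, never from a script. Its argument "increments" is text: rows parted by semicolons, each of 7 numbers parted by spaces: the shift along the tool's x, y, z in mm, then the turn, a rotation vector about the tool's x, y, z in degrees, then the opening, from 0 (shut) to 1 (fully open). In form: dx dy dz wx wy wz gripper; .... A call has 1 to 5 rows; each row shifts and turns the commanded pose from where the row before left it, along the tool's axes as they then stand; what a row does not reach is not made up. A row lasts 1/12 s, in which the tool goes at most 41.7 mm and 7.16 degrees, less where a joint would pass 70% of its speed; a pose out of reach is approached as far as the arm can. A call with a gripper value outside its range is refused whole. The fingers move at their own pace and stop on an object; "newtons" is the grip in N (left out, the last holds). Time passes only in rows, so rows that do not move let the fingers close. It gives the time, the measured TCP pose, the force, the opening and the grip force at its end, in the units of the state.
- robot.sense(): the state, without advancing time (a new reading comes with each control period).
- camera(name): name is "scene" or "top"; returns a dict with "frame" (420x560x3 uint8, red, green, blue), "K" (3x3 intrinsics, pixels), "D" ([k1, k2, p1, p2, k3] as OpenCV has them; the pictures are not rectified), "world_to_cam" (4x4, takes a point from world to camera coordinates). Camera axes: x right, y up, looking along -z (the intrinsics and any distortion apply to the point x, -y, -z); pixel columns grow to the right and rows downward; lengths in m; the calibration is good to about 2 mm. A picture is of the moment at which its call begins. There is no depth.
- ticket.finish_job(): hands the job in; it is judged then, once.
The state is a dict: "t": time; "qpos": joint angles; "joint_vel": joint speeds; "joint_torque": joint torques, N m; "eef_pos": TCP position; "orientation": TCP orientation; "wrist_force": force on the tool from outside, world axes, zero at the start; "ft_torque": the same for the moment, N m; "grip_width": finger opening in m; "grasp_force": force on a finger pad.
Only numpy, scipy, OpenCV 4.12 (cv2) and the standard library are available. Lean on these libraries where they do the work, as an engineer would, in place of code of your own. Each camera call takes 0.05 s, during which the arm holds its last target. There are 200 camera calls.

TASK

A circuit board lies in the blue bench tester. Press the tester's clear lid (the one with the yellow tab) fully shut until its catch snaps and holds it; then press the red-gripped lever beside it all the way down until it snaps and stays down by itself. Leave the other things on the bench where they are.

Things in the scene. Friction and masses are not known exactly. Their poses are not given: they have to be found in the camera images.
- tester: blue box of a circuit-board tester, 200 (x) x 250 (y) x 60 mm high, fixed to the bench. Origin: centre of its underside, on the bench; x points from its front to its back, y to its left, z up. On top: the lid's tray (160 x 160 mm, aluminium walls to 86 mm above the bench, centred 35 mm left of the middle, a red board inside) and, on the right, the lever
- lid_hinge (a point): fixed point in the middle of the lid's hinge axis, at the back of the tester: at (85, 35, 92) mm in the tester's frame; the axis runs along the tester's y; axes as the tester's
- lid (a joint): opening angle of the clear lid (rad): 0 shut and level, growing as its front (tab) edge rises, to 1.2. Starts half open, at 0.45 to 0.95; its stiff hinge keeps it wherever it is left. From about 0.11 down a sprung catch resists, with up to about 14 N at the tab; the catch is passed at 0.05, then pulls the lid down to 0 and holds it
- lid_tab (a point): centre of the upper face of the yellow press tab (36 mm front to back, 70 wide, 8 thick) at the middle of the front edge of the lid (clear panel 160 x 160 x 6 mm, grey rim): 178 mm in front of the lid's hinge axis and 4 mm above it (square to the lid); at (-93, 35, 96) mm in the tester's frame when shut; its axes turn with the lid, z out of the upper face
- lever_hinge (a point): fixed point on the lever's hinge axis, near the back right of the tester: at (70, -90, 80) mm in the tester's frame; the axis runs along the tester's y; axes as the tester's
- lever (a joint): angle of the lever (rad): 0 down and level, growing as its front end rises. A spring keeps it up at its stop, 0.6. Pressing it takes about 3 N at the grip, and up to about 13 N from 0.22 on as a catch resists; the catch is passed at 0.11, then snaps it down to 0 and holds it there. Not held by the catch, it springs up again
- lever_grip (a point): centre of the upper face of the lever's red grip (65 mm front to back, 30 mm wide, 14 mm thick). It lies 140 mm in front of the lever's hinge axis and 7 mm above it (square to the lever), at (-70, -90, 87) mm in the tester's frame when down; its axes turn with the lever, z out of the upper face
- multimeter: bystander: red multimeter lying flat, 150 x 76 x 36 mm (the dial rises to 45 mm); origin: centre of its underside
- solder_spool: bystander: standing spool of solder, 60 mm across, 50 mm high; origin: centre of its underside
- flux_tin: bystander: round flux tin with a yellow lid, 70 mm across, 28 mm high; origin: centre of its underside
- parts_box: bystander: closed clear box of small parts, 130 x 85 x 28 mm; origin: centre of its underside

How it is judged:
On the way, in this order (a step that is already met when the one before it is completed fails the run):
1. the lid is pressed shut past its catch, the lever still up (value of joint lid below 0.03 rad and value of joint lever above 0.3 rad), for 0.2 s.
2. the lever is pressed down past its catch, the lid still shut (value of joint lid below 0.03 rad and value of joint lever below 0.06 rad), for 0.2 s.
At the end, for the whole second after the job is handed in: The lid is shut, held by its catch (within 0.03 rad of fully shut), the lever is down, held by its catch (within 0.06 rad of fully down), and both are at rest (all of step 2 and velocity of joint lid between -0.05 and 0.05 rad/s and velocity of joint lever between -0.05 and 0.05 rad/s); the robot touches nothing.
It fails at once if the multimeter is shifted more than 30 mm (distance of multimeter from where it was at the start of the episode above 0.03 m).
It fails at once if the solder spool is shifted more than 30 mm (distance of solder_spool from where it was at the start of the episode above 0.03 m).
It fails at once if the flux tin is shifted more than 30 mm (distance of flux_tin from where it was at the start of the episode above 0.03 m).
It fails at once if the parts box is shifted more than 30 mm (distance of parts_box from where it was at the start of the episode above 0.03 m).
It also fails if it takes over 48 s, if anything falls off the work surface, if the arm or the gripper's body presses on something with over 40 N, if the wrist force passes 120 N, or if a joint passes its speed limit or range.

## Working session

There is one attempt and no reset: what is moved stays moved. The work goes in short steps, Python scripts to look and compute and a tool call to move; the robot and the scene stay as the last step left them, time stands still between calls to the robot, and variables do not carry over. Pictures are saved under pics/ and viewed, at most 10 in all, crops included, and the job is handed in when it is done.

Besides the shell and the picture viewer there is one more tool, called after "Call:" as name(argument=value, ...), one argument or row to a line, values as JSON. drive_tool: Moves the arm, as the interface text tells. Its arguments: {"type":"object","properties":{"increments":{"type":"string"},"newtons":{"type":"number"}},"required":["increments"]}

```bash
mkdir -p pics; ls; python3 - <<'E'
from rig import robot,camera
import cv2,numpy as np
for n in("scene","top"):
    c=camera(n);np.savez(n+".npz",**{k:np.array(v) for k,v in c.items()})
    cv2.imwrite(f"pics/{n}0.png",c["frame"][...,::-1])
    W=np.array(c["world_to_cam"]);print(n,c["K"],c["D"],-W[:3,:3].T@W[:3,3])
print(robot.sense())
E
```

```text
pics
scene [[422.13352714   0.         275.7988622 ]
 [  0.         422.13352714 211.90949346]
 [  0.           0.           1.        ]] [-0.12356824  0.          0.          0.          0.        ] [1.09664223 0.70775503 0.93392856]
top [[452.72214193   0.         285.97200229]
 [  0.         452.72214193 202.42340135]
 [  0.           0.           1.        ]] [-0.12278391  0.          0.          0.          0.        ] [ 0.4137592  -0.0060134   1.37443049]
{'t': 0.1, 'qpos': array([ 1.14891224e+00,  3.59435474e-01,  1.51133965e+00, -9.05572503e-06,
        1.27250093e+00, -1.15110781e-01]), 'joint_vel': array([ 0.00084262, -0.00181186, -0.00205169, -0.00113489, -0.00156186,
       -0.00090468]), 'joint_torque': array([-7.87281551e-04, -5.28640831e+01, -2.79349780e+01, -2.64244272e-04,
        4.95844492e-03,  2.69083921e-05]), 'eef_pos': array([0.18106921, 0.57167902, 0.40393003]), 'orientation': array([-2.19117740e-04,  1.52784522e-01,  9.88259167e-01, -8.12693084e-04]), 'wrist_force': array([-0.65246921,  0.44748891, -0.73033024]), 'ft_torque': array([0.0262385 , 0.0476689 , 0.01815399]), 'grasp_force': 0.0, 'grip_width': 0.08557008671837257}
```

View pics/scene0.png

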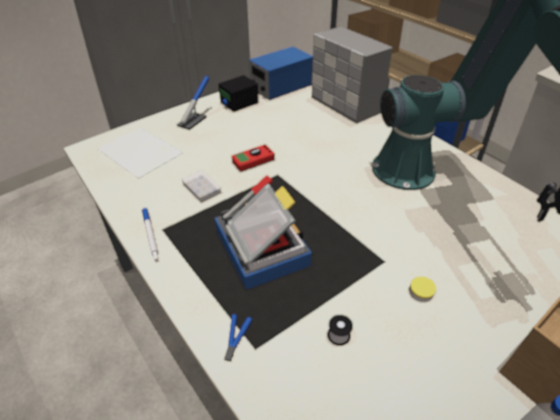

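View pics/top0.png

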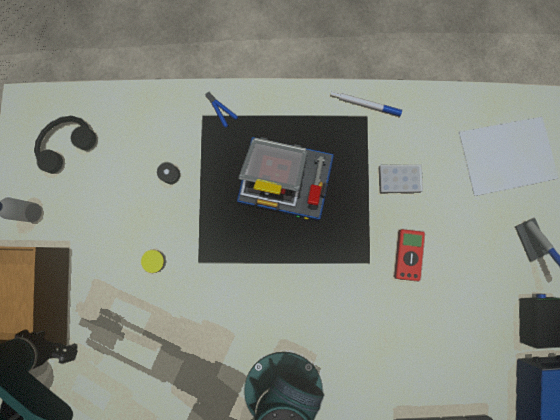

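The scene view shows the tester at about (262,235), with the yellow tab at (284,198) and the red grip at (262,185). In the top view the tester is at about (287,182), the tab at (268,187) and the grip at (314,195). The tester's front faces the robot.

```bash
python3 - <<'E'
import cv2,numpy as np
out=[]
for n,(u,v,w,h) in dict(scene=(205,165,120,125),top=(225,125,125,105)).items():
    f=np.load(n+".npz")["frame"]; hsv=cv2.cvtColor(f,cv2.COLOR_RGB2HSV)
    for nm,lo,hi in(("yel",(22,140,90),(34,255,255)),("red",(0,170,90),(6,255,255)),("red2",(172,170,90),(180,255,255)),("blue",(105,120,50),(125,255,255))):
        m=cv2.inRange(hsv,lo,hi);mm=np.zeros_like(m);mm[v:v+h,u:u+w]=m[v:v+h,u:u+w]
        k,l,s,c=cv2.connectedComponentsWithStats(mm)
        for i in range(1,k):
            if s[i,4]>12: print(n,nm,s[i],c[i].round(1))
    out.append(cv2.resize(cv2.resize(f[v:v+h,u:u+w],None,fx=4,fy=4,interpolation=cv2.INTER_CUBIC),(w*4,h*4)))
H=max(o.shape[0] for o in out)
W=[cv2.copyMakeBorder(o,0,H-o.shape[0],0,0,cv2.BORDER_CONSTANT) for o in out]
im=np.hstack(W);im=cv2.resize(im,None,fx=.8,fy=.8);print(im.shape)
cv2.imwrite("pics/crop.png",im[...,::-1])
E
```

```text
scene yel [276 187  19  22  61] [287.2 197.7]
scene red [237 165  18   5  54] [244.  166.4]
scene red [252 177  20  16  94] [261.9 183.8]
scene red [267 236  21  15  77] [279.2 243.3]
scene blue [ 215  219   97   70 1257] [264.7 265.3]
top yel [253 179  29  15 263] [267.  186.7]
top yel [257 200  20   5  24] [266.5 202.3]
top red [308 185  13  20 178] [314.2 194.6]
top blue [307 149  27  34  81] [326.  161.9]
top blue [237 180  18  26  59] [242.8 197.1]
top blue [279 199  46  21 107] [306.4 212.2]
top blue [257 205  19   5  36] [266.1 206.8]
(400, 784, 3)
```

View pics/crop.png

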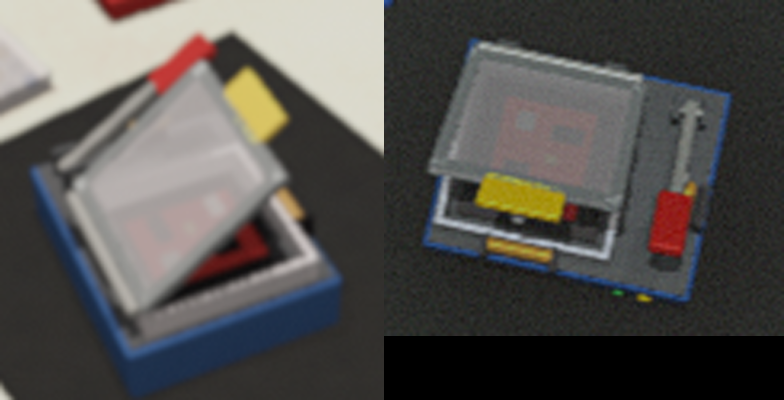

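The crop shows the lid about half open, its yellow tab overhanging the tray's front. The blue top-face corners in the crop are at (470,40), (731,93), (688,299) and (424,245), and the lever is up.

```bash
cat >h.py <<'E'
import cv2,numpy as np
def ray(n,uv):
    d=np.load(n+".npz");W=d["world_to_cam"]
    p=cv2.undistortPoints(np.array(uv,float).reshape(-1,1,2),d["K"],d["D"]).reshape(-1,2)
    r=np.c_[p[:,0],-p[:,1],-np.ones(len(p))]@W[:3,:3]
    return -W[:3,:3].T@W[:3,3],r/np.linalg.norm(r,axis=1)[:,None]
def plane(n,uv,z):
    o,r=ray(n,uv);return o+r*((z-o[2])/r[:,2])[:,None]
def tri(a,b):
    o1,r1=ray("scene",[a]);o2,r2=ray("top",[b])
    A=np.c_[r1[0],-r2[0]];s=np.linalg.lstsq(A,o2-o1,rcond=None)[0]
    p,q=o1+s[0]*r1[0],o2+s[1]*r2[0];return (p+q)/2,np.linalg.norm(p-q)
E
python3 - <<'E'
from h import *
c=np.array([(470,40),(731,93),(688,299),(424,245)],float)
uv=np.c_[225+(c[:,0]-384)/3.2,125+c[:,1]/3.2]-0.4
P=plane("top",uv,.06);print(P.round(4))
print([np.linalg.norm(P[i]-P[(i+1)%4]).round(4) for i in range(4)])
M=np.array([(100,125),(100,-125),(-100,-125),(-100,125)])/1000
a=(P[:,:2]-P[:,:2].mean(0));th=np.arctan2((M[:,0]*a[:,1]-M[:,1]*a[:,0]).sum(),(M*a).sum())
C=P[:,:2].mean(0);print("centre",C,"yaw",np.degrees(th))
R=np.array([[np.cos(th),-np.sin(th)],[np.sin(th),np.cos(th)]])
w=lambda x,y,z:np.r_[C+R@[x,y],z]
def tab(t):return w(.085-.178*np.cos(t)-.004*np.sin(t),.035,.092+.178*np.sin(t)+.004*np.cos(t))
def grip(t):return w(.07-.14*np.cos(t)-.007*np.sin(t),-.09,.08+.14*np.sin(t)+.007*np.cos(t))
print("tri tab",tri((284.5,197.5),(267,186.7)),"grip",tri((261.9,183.8),(314.2,194.6)),"model grip",grip(.6))
for n,uvs in(("top",(267,186.7)),("scene",(284.5,197.5))):
    o,r=ray(n,[uvs]);ts=np.linspace(.3,1.1,161);D=[np.linalg.norm(np.cross(tab(t)-o,r[0])) for t in ts]
    i=np.argmin(D);print(n,"lid",ts[i],D[i],tab(ts[i]))
print("shut tab",tab(0),"down grip",grip(0))
E
```

```text
[[ 0.7524  0.0994  0.06  ]
 [ 0.7031 -0.143   0.06  ]
 [ 0.5118 -0.1022  0.06  ]
 [ 0.5603  0.1389  0.06  ]]
[np.float64(0.2474), np.float64(0.1955), np.float64(0.2459), np.float64(0.1961)]
centre [ 0.63188313 -0.00172967] yaw -11.57942969458573
tri tab (array([0.58375256, 0.04447689, 0.20315541]), np.float64(0.0028817877960501124)) grip (array([ 0.56900714, -0.08153874,  0.16082432]), np.float64(0.003279029303479616)) model grip [ 0.56532573 -0.07996209  0.1648273 ]
top lid 0.665 0.0012444873791553207 [0.5825402  0.04410766 0.20498419]
scene lid 0.6699999999999999 0.0028285224605364666 [0.58306453 0.04400023 0.20567079]
shut tab [0.54780134 0.05122553 0.096     ] down grip [ 0.54524245 -0.07584709  0.087     ]
```

```bash
cat >>h.py <<'E'
from scipy.spatial.transform import Rotation as Ro
C=np.array([.6319,-.0017]);TH=np.radians(-11.58)
def w(x,y,z):
    c,s=np.cos(TH),np.sin(TH);return np.r_[C+np.array([[c,-s],[s,c]])@[x,y],z]
def tab(t,dx=0):a=.178-dx;return w(.085-a*np.cos(t)-.004*np.sin(t),.035,.092+a*np.sin(t)+.004*np.cos(t))
def grip(t,dx=0):a=.14-dx;return w(.07-a*np.cos(t)-.007*np.sin(t),-.09,.08+a*np.sin(t)+.007*np.cos(t))
def mot(s,goals,L):
    R=Ro.from_quat(np.roll(s["orientation"],-1));p=s["eef_pos"]
    for g in goals:
        g=np.array(g)+[0,0,L];print((R.inv().apply(g-p)*1000).round(1),g.round(4));p=g
    print("down-axis",R.as_matrix().round(3).tolist(),s["eef_pos"].round(4),s["wrist_force"].round(1),s["t"])
E
python3 - <<'E'
from h import *
from rig import robot
L=robot.tcp_to_tips;print(L)
mot(robot.sense(),[tab(.665)+[0,0,.05]],L)
E
```

```text
0.1734
[-542.  -381.7  -23.9] [0.5826 0.0441 0.4284]
down-axis [[-0.953, 0.302, -0.001], [0.302, 0.953, -0.002], [0.0, -0.002, -1.0]] [0.1811 0.5717 0.4039] [-0.7  0.4 -0.7] 0.1
```

Call:
drive_tool(
  increments="0 0 0 0 0 -6 0; 0 0 0 0 0 0 0",
  newtons=20,
)

```text
t: 0.27
eef_pos: [0.1811, 0.5718, 0.4042]
orientation: [-0.0, 0.099, 0.995, -0.001]
wrist_force: [0.1, 1.0, 0.1]
grip_width: 0.064
grasp_force: 0.0
```

```bash
python3 - <<'E'
from h import *
from rig import robot
mot(robot.sense(),[tab(.665)+[0,0,.05]],robot.tcp_to_tips)
E
```

```text
[-497.6 -438.2  -23.9] [0.5826 0.0441 0.4284]
down-axis [[-0.98, 0.197, -0.0], [0.197, 0.98, -0.001], [0.0, -0.001, -1.0]] [0.1811 0.5718 0.4042] [0.1 1.  0.1] 0.2667
```

Call:
drive_tool(
  increments="-29 -26 -2 0 0 0 0; -29 -26 -2 0 0 0 0; -29 -26 -2 0 0 0 0; -29 -26 -2 0 0 0 0; -29 -26 -2 0 0 0 0",
)

```text
t: 0.68
eef_pos: [0.2977, 0.414, 0.4146]
orientation: [-0.0, 0.102, 0.995, -0.0]
wrist_force: [0.2, 0.4, 0.1]
grip_width: 0.0006
grasp_force: 0.0
```

Call:
drive_tool(
  increments="-29 -26 -2 0 0 0 0; -29 -26 -2 0 0 0 0; -29 -26 -2 0 0 0 0; -29 -26 -2 0 0 0 0; -29 -26 -2 0 0 0 0",
)

```text
t: 1.1
eef_pos: [0.4138, 0.2573, 0.4248]
orientation: [-0.0, 0.102, 0.995, -0.0]
wrist_force: [0.1, 0.6, -0.1]
grip_width: -0.0
grasp_force: 0.0
```

Call:
drive_tool(
  increments="-29 -26 -1 0 0 0 0; -29 -26 -1 0 0 0 0; -29 -26 -1 0 0 0 0; -29 -26 0 0 0 0 0; -29 -26 0 0 0 0 0",
)

```text
t: 1.52
eef_pos: [0.5298, 0.1007, 0.4277]
orientation: [-0.0, 0.102, 0.995, 0.0]
wrist_force: [0.6, 0.8, -0.3]
grip_width: 0.0001
grasp_force: 0.0
```

```bash
python3 - <<'E'
from h import *
from rig import robot
mot(robot.sense(),[tab(.665)+[0,0,.05]]+[tab(t,.004) for t in(.75,.6,.45,.3,.2,.12,.06,0)],robot.tcp_to_tips)
E
```

```text
[-63.2 -44.7  -0.7] [0.5826 0.0441 0.4284]
[-12.5   0.   41.5] [0.5948 0.0416 0.3869]
[15.8 -0.1 20. ] [0.5793 0.0448 0.3669]
[12.5 -0.  22.3] [0.567  0.0473 0.3447]
[ 9. -0. 24.] [0.5582 0.0491 0.3206]
[ 3.9 -0.  16.8] [0.5544 0.0499 0.3039]
[ 1.9 -0.  13.7] [0.5525 0.0503 0.2902]
[ 0.7 -0.  10.4] [0.5518 0.0504 0.2798]
[ 0.1 -0.  10.4] [0.5517 0.0505 0.2694]
down-axis [[-0.979, 0.204, -0.0], [0.204, 0.979, 0.0], [0.0, 0.0, -1.0]] [0.5298 0.1007 0.4277] [ 0.6  0.8 -0.3] 1.5167
```

Call:
drive_tool(
  increments="-27 -18 0 0 0 0 0; -27 -18 0 0 0 0 0; -12 -9 12 0 0 0 0; 0 0 12 0 0 0 0; 0 0 0 0 0 0 0",
)

```text
t: 1.93
eef_pos: [0.584, 0.0446, 0.4004]
orientation: [-0.003, 0.103, 0.995, -0.0]
wrist_force: [-0.5, -0.3, 0.2]
grip_width: 0.0002
grasp_force: 0.0
```

Call:
drive_tool(
  increments="0 0 8 0 0 0 0; 0 0 8 0 0 0 0; 0 0 8 0 0 0 0; 0 0 0 0 0 0 0",
)

```text
t: 2.27
eef_pos: [0.5837, 0.046, 0.3781]
orientation: [-0.001, 0.1, 0.995, -0.0]
wrist_force: [0.2, -0.3, -0.5]
grip_width: 0.0001
grasp_force: 0.0
```

```bash
python3 - <<'E'
from h import *
from rig import robot,camera
mot(robot.sense(),[tab(t,.004) for t in(.5,.35,.2,.12,.06,0)],robot.tcp_to_tips)
f=camera("scene")["frame"][135:285,200:330]
g=camera("top")["frame"][120:230,215:345]
f=cv2.resize(f,None,fx=3,fy=3);g=cv2.resize(g,None,fx=3,fy=3);g=cv2.copyMakeBorder(g,0,len(f)-len(g),0,0,0)
cv2.imwrite("pics/c2.png",np.hstack([f,g])[...,::-1])
E
```

```text
[12.8 -2.1 25.8] [0.5707 0.0466 0.3523]
[10.1  0.  23.5] [0.5607 0.0486 0.3288]
[ 6.4  0.  24.9] [0.5544 0.0499 0.3039]
[ 1.9  0.  13.7] [0.5525 0.0503 0.2902]
[ 0.7  0.  10.4] [0.5518 0.0504 0.2798]
[ 0.   0.  10.4] [0.5517 0.0505 0.2694]
down-axis [[-0.98, 0.2, -0.002], [0.2, 0.98, 0.0], [0.002, -0.0, -1.0]] [0.5837 0.046  0.3781] [ 0.2 -0.3 -0.5] 2.2667
```

View pics/c2.png

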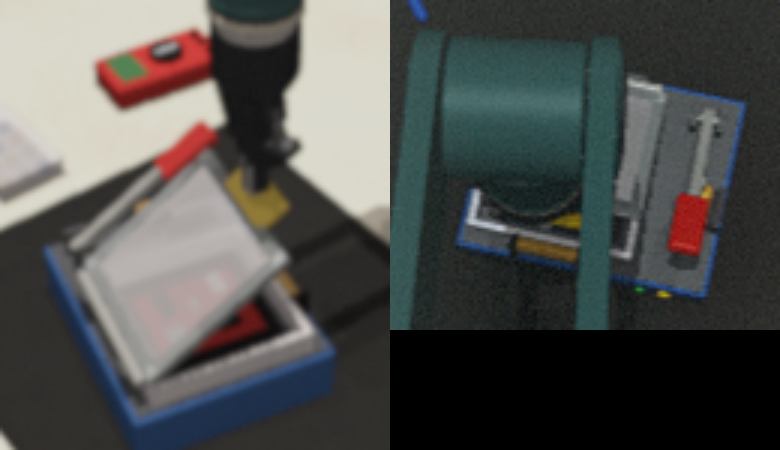

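The closed fingertips stand just above the yellow tab in the left crop at (255,190), and the lever is clear of them. I'll press along the arc.

Call:
drive_tool(
  increments="4 -1 9 0 0 0 0; 4 -1 9 0 0 0 0; 5 0 9 0 0 0 0; 5 0 11 0 0 0 0; 5 0 12 0 0 0 0",
)

```text
t: 2.78
eef_pos: [0.5611, 0.048, 0.3289]
orientation: [0.0, 0.101, 0.995, 0.0]
wrist_force: [1.8, 0.2, 0.8]
grip_width: -0.0001
grasp_force: 0.5
```

Call:
drive_tool(
  increments="3 0 12 0 0 0 0; 3 0 12 0 0 0 0; 2 0 10 0 0 0 0; 1 0 6 0 0 0 0; 0 0 4 0 0 0 0",
)

```text
t: 3.2
eef_pos: [0.5517, 0.0498, 0.2847]
orientation: [-0.002, 0.101, 0.995, -0.0]
wrist_force: [-6.2, 1.1, 10.5]
grip_width: 0.0005
grasp_force: 4.8
```

```bash
python3 - <<'E'
from h import *
from rig import robot
mot(robot.sense(),[tab(0,.004)],robot.tcp_to_tips)
E
```

```text
[ 0.   0.6 15.3] [0.5517 0.0505 0.2694]
down-axis [[-0.98, 0.201, -0.003], [0.201, 0.98, 0.0], [0.003, -0.001, -1.0]] [0.5517 0.0498 0.2847] [-6.2  1.1 10.5] 3.2
```

In contact at about 10 N, which is the catch region. I'll continue down slowly.

Call:
drive_tool(
  increments="0 0 3 0 0 0 0; 0 0 3 0 0 0 0; 0 0 3 0 0 0 0; 0 0 3 0 0 0 0; 0 0 0 0 0 0 0",
)

```text
t: 3.62
eef_pos: [0.553, 0.0497, 0.2732]
orientation: [-0.0, 0.101, 0.995, -0.0]
wrist_force: [-0.6, 0.3, 0.9]
grip_width: 0.0
grasp_force: 0.0
```

Call:
drive_tool(
  increments="0 0 2 0 0 0 0; 0 0 1 0 0 0 0; 0 0 0 0 0 0 0; 0 0 0 0 0 0 0",
)

```text
t: 3.95
eef_pos: [0.5531, 0.0497, 0.2707]
orientation: [0.0, 0.101, 0.995, -0.0]
wrist_force: [-0.2, -0.1, 0.7]
grip_width: -0.0004
grasp_force: 0.0
```

The force dropped, so the catch has snapped. I'll lift and check.

Call:
drive_tool(
  increments="0 0 -20 0 0 0 0; 0 0 -35 0 0 0 0; 0 0 -35 0 0 0 0; 0 0 -30 0 0 0 0; 0 0 0 0 0 0 0",
)

```text
t: 4.37
eef_pos: [0.5552, 0.0497, 0.3973]
orientation: [0.006, 0.101, 0.995, 0.0]
wrist_force: [1.4, -0.1, 0.8]
grip_width: -0.0001
grasp_force: 0.0
```

```bash
python3 - <<'E'
from h import *
from rig import robot,camera
s=robot.sense();L=robot.tcp_to_tips
mot(s,[grip(.6)+[0,0,.04]]+[grip(t) for t in(.6,.4,.22,.11,0)],L)
f=camera("scene")["frame"][135:285,200:330]
cv2.imwrite("pics/c3.png",cv2.resize(f,None,fx=3,fy=3)[...,::-1])
E
```

```text
[ -35.8 -125.    19.2] [ 0.5653 -0.0799  0.3782]
[ 0.5 -0.1 40. ] [ 0.5653 -0.0799  0.3382]
[12.4 -0.  23.7] [ 0.5534 -0.0775  0.3144]
[ 6.7 -0.  23.5] [ 0.5471 -0.0762  0.2908]
[ 1.9 -0.  15. ] [ 0.5453 -0.0758  0.2757]
[ 0.3 -0.  15.3] [ 0.5453 -0.0758  0.2604]
down-axis [[-0.98, 0.201, 0.011], [0.201, 0.98, -0.0], [-0.011, 0.002, -1.0]] [0.5552 0.0497 0.3973] [ 1.4 -0.1  0.8] 4.3667
```

View pics/c3.png

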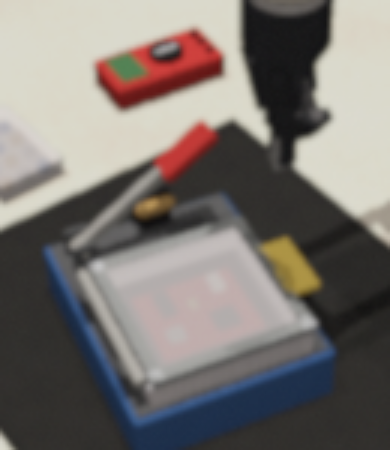

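The lid is level and shut, and the lever is still up with the tool clear. Moving over the grip.

Call:
drive_tool(
  increments="-9 -32 0 0 0 0 0; -9 -32 0 0 0 0 0; -9 -32 0 0 0 0 0; -8 -29 0 0 0 0 0; 0 0 0 0 0 0 0",
)

```text
t: 4.83
eef_pos: [0.5624, -0.0843, 0.3896]
orientation: [-0.0, 0.102, 0.995, -0.001]
wrist_force: [0.1, -0.1, -0.4]
grip_width: -0.0003
grasp_force: 0.0
```

```bash
python3 - <<'E'
from h import *
from rig import robot
mot(robot.sense(),[grip(t,.003) for t in(.6,.4,.22,.11,0)],robot.tcp_to_tips)
E
```

```text
[-4.5  5.  53. ] [ 0.5678 -0.0804  0.3365]
[11.9  0.  23.3] [ 0.5561 -0.078   0.3132]
[ 6.3  0.  23.1] [ 0.5499 -0.0768  0.2901]
[ 1.7  0.  14.7] [ 0.5483 -0.0764  0.2754]
[ 0.1  0.  15. ] [ 0.5482 -0.0764  0.2604]
down-axis [[-0.979, 0.204, -0.001], [0.204, 0.979, -0.003], [0.0, -0.003, -1.0]] [ 0.5624 -0.0843  0.3896] [ 0.1 -0.1 -0.4] 4.8333
```

Call:
drive_tool(
  increments="-4 4 13 0 0 0 0; 0 0 13 0 0 0 0; 0 0 13 0 0 0 0; 0 0 10 0 0 0 0; 6 0 12 0 0 0 0",
)

```text
t: 5.25
eef_pos: [0.5616, -0.0752, 0.3288]
orientation: [0.0, 0.101, 0.995, 0.0]
wrist_force: [-0.5, 0.1, 1.8]
grip_width: -0.0002
grasp_force: 1.0
```

Call:
drive_tool(
  increments="6 0 12 0 0 0 0; 3 0 12 0 0 0 0; 2 0 11 0 0 0 0; 1 0 7 0 0 0 0; 1 0 5 0 0 0 0",
)

```text
t: 5.67
eef_pos: [0.547, -0.0719, 0.2818]
orientation: [-0.002, 0.101, 0.995, 0.001]
wrist_force: [-3.2, 2.9, 10.4]
grip_width: 0.0003
grasp_force: 4.5
```

Call:
drive_tool(
  increments="0 0 4 0 0 0 0; 0 0 4 0 0 0 0; 0 0 4 0 0 0 0; 0 0 3 0 0 0 0; 0 0 0 0 0 0 0",
)

```text
t: 6.08
eef_pos: [0.5481, -0.0727, 0.2668]
orientation: [-0.001, 0.101, 0.995, 0.0]
wrist_force: [0.1, 0.8, 0.2]
grip_width: -0.0001
grasp_force: 0.0
```

```bash
python3 - <<'E'
from h import *
from rig import robot
mot(robot.sense(),[grip(0,.003)],robot.tcp_to_tips)
E
```

```text
[-0.9 -3.7  6.4] [ 0.5482 -0.0764  0.2604]
down-axis [[-0.98, 0.201, -0.001], [0.201, 0.98, 0.0], [0.001, -0.0, -1.0]] [ 0.5481 -0.0727  0.2668] [0.1 0.8 0.2] 6.0833
```

The catch force is gone, so the lever has snapped. I'll nudge slightly further, then lift away.

Call:
drive_tool(
  increments="0 0 3 0 0 0 0; 0 0 1 0 0 0 0; 0 0 0 0 0 0 0; 0 0 0 0 0 0 0",
)

```text
t: 6.42
eef_pos: [0.5483, -0.0729, 0.2637]
orientation: [0.0, 0.101, 0.995, -0.0]
wrist_force: [0.1, 1.4, -0.1]
grip_width: -0.0
grasp_force: 0.0
```

Call:
drive_tool(
  increments="0 0 -20 0 0 0 0; 0 0 -35 0 0 0 0; 0 0 -35 0 0 0 0; 0 0 -30 0 0 0 0; 0 0 0 0 0 0 0",
)

```text
t: 6.83
eef_pos: [0.5504, -0.0733, 0.3903]
orientation: [0.006, 0.101, 0.995, -0.001]
wrist_force: [0.4, -0.4, 0.6]
grip_width: 0.0004
grasp_force: 0.0
```

```bash
python3 - <<'E'
import cv2
from rig import camera
f=camera("scene")["frame"][135:285,200:330]
cv2.imwrite("pics/c4.png",cv2.resize(f,None,fx=3,fy=3)[...,::-1])
E
```

```text
(no output)
```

View pics/c4.png

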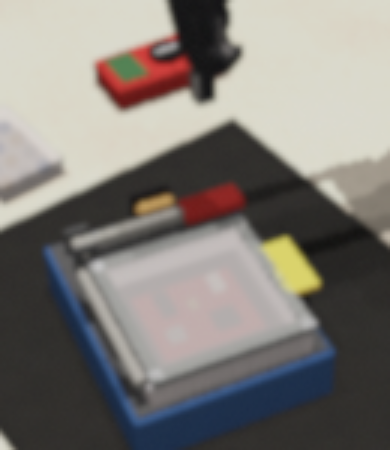

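The lid is shut (tab at crop (290,265)), the lever lies down level (grip at (213,203)), and the tool is clear of both.

```bash
python3 -c "
from rig import ticket
print(ticket.finish_job())"
```

```text
the job is handed in; nothing more can be done
None
```

I pressed the lid shut past its catch, then pressed the lever down until it snapped. The last picture showed both staying down with the arm clear. I handed the job in at about 7 s; no verdict was returned.

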